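# Snap the retaining clip onto the cart wheel's axle

## Robot

A 6-joint arm with a two-finger parallel gripper is mounted at the origin on the work surface. World frame = base frame: x ahead of the robot, y to its left, z up, the work surface at z = 0. Lengths are in m, angles in rad, forces in N, time in s.
With the tool pointing down it reaches from about 0.375 to 0.975 m from the base axis. Payload 3.8 kg.
Tool frame: the origin (TCP) lies on the centre line of the jaws, within the pads' length; the fingertips stand 14 mm ahead of it and the grasp point (between the pads) lies 5 mm behind it; x points along the fingers, y is the direction in which the jaws open and shut, and the axes are right-handed (so a half turn about x gives the same grasp; the last joint's range is limited). The gripper opens to 85 mm and grips with 20 to 120 N. Pads are 22 mm wide; open, the fingers measure 114 mm over their backs; the gripper's body (76 mm by 85 mm) begins 54 mm behind the grasp point. The pads swing forward as they close: fully open they stand 13 mm farther back than shut.
Start: joints at [1.22, 0.264, 1.604, -0, 1.274, -0.037], TCP at [0.208, 0.642, 0.245] pointing down, gripper open.
Joint ranges: [-2.63, 2.63], [-0.94, 2.18], [0.31, 2.57], [-1.31, 4.45], [0, 2.66], [-2.55, 2.55]. Speed limits (rad/s): [2.57, 2.57, 3.14, 3.14, 3.14, 3.14].

## Interface

Orientations are given as a rotation vector (axis times angle).
In Python, from workcell import bot gives the robot as it stands.
- The arm moves only by the shell command python3 -m creep 'ROWS' [FORCE]. ROWS is JSON, a list of rows, each an object with "grip": the finger opening in cm, from 0 to 8.54; "dp": the shift along the tool's x, y, z in cm, a list of three; "rotation": the turn, a rotation vector about the tool's x, y, z in rad, a list of three. A call has 1 to 5 rows; each row is the pose to reach, as a shift and turn from the pose commanded when the call began, along the tool's axes at that moment; what a row does not reach only later rows make up. A row lasts 1/12 s, in which the tool goes at most 41.7 mm and 7.16 degrees, less where a joint would pass 70% of its speed; a pose out of reach is approached as far as the arm can. A call with a gripper value outside its range is refused whole. The fingers move at their own pace and stop on an object; FORCE is the grip in N (left out, the last holds). Time passes only in rows, so rows that repeat a pose let the fingers close. It gives the time, the measured TCP pose, the force and the opening at its end, in the units of the state.
- bot.read_state(): the state, without advancing time (a new reading comes with each control period).
- bot.read_camera(name): name is "scene" or "side" or "wrist"; returns (picture, depth): 480x640x3 uint8, red, green, blue; 480x640 float32, m along the optical axis (not along the pixel's ray), 0 where there is no reading.
- bot.get_calibration(name): a dict with "fx", "fy", "cx", "cy" (pixels), "rvec" (rotation vector, rad) and "tvec" (3), from world to camera coordinates, as OpenCV has them. Camera axes: x right, y down, z forward; pixel columns grow to the right and rows downward; lengths in m; the calibration is good to about 2 mm. A picture is of the moment at which its call begins: read the wrist's pose just before it. get_calibration takes no time and is no camera call; for the wrist camera it gives the pose at the moment of the call.
- bot.finish_job(): hands the job in, once; it reports no verdict.
The state is a dict: "time": time; "q": joint angles; "joint_vel": joint speeds; "joint_torque": joint torques, N m; "tool_pos": TCP position; "tcp_rot": TCP orientation; "wrist_force": force on the tool from outside, world axes, zero at the start; "torque": the same for the moment, N m; "width": opening from 0.0 (shut) to 1.0 (fully open).
Only numpy, scipy, OpenCV 4.12 (cv2) and the standard library are available. Lean on these libraries where they do the work, as an engineer would, in place of code of your own. Each camera call takes 0.05 s, during which the arm holds its last target.

## Task

Fit the larger of the two open spring clips on the cart wheel's axle: lay it flat on the wheel's face in front of the axle, mouth towards the axle, on the side the half-round shroud leaves open, and let go of it. Then push it sideways into the groove under the axle's head until it snaps fully home and lies flat, and let the axle spring back to the middle. Push no harder than it needs, so that the axle is not dragged far over in its rubber bush (stay under 10 mm), and leave the smaller clip and the other things on the bench where they are.

Things in the scene. Friction and masses are not known exactly. Their poses are not given: they have to be found in the camera images.
- wheel: Cart wheel lying flat, fixed: black tyre 252 mm across, its rounded top 4 mm below the flat grey disc face (224 mm across, 60 mm above the bench). Origin on the wheel's axis at bench level, z up. The -x side of this frame is the side left open by the shroud: the clip goes in along this frame's +x.
- wheel_shroud (a point): Top edge of the middle of the half-round dark steel shroud on the wheel's face, 68 mm from the axle. The shroud (inner radius 65 mm, outer 71 mm, 20 mm high, three small feet with bolt heads outside it) stands round the axle from -90 to +90 degrees about the wheel's +x.
- axle_groove (a point): Point on the axle's axis, 5 mm above the wheel's face, where the centre of the seated clip belongs. Groove of 36 mm diameter from the face to 13.5 mm above it, then a head of 44 mm diameter up to 36 mm above the face. The axle sits in a rubber bush: it yields sideways about 1 mm per 2.5 N, springs back when released, and has stops 18 mm off centre.
- clip: The larger spring clip, dark steel, about 0.14 kg, 97 mm long, 73 mm wide, 10 mm thick (tang 22 mm), flat on the bench at the start. Origin at its underside at the centre of the 37 mm round seat; +x points out of the mouth, z up. A straight back bar (x -31 to -18.5 mm, y -31 to 31 mm) carries two sprung arms reaching to x = 35 mm, flared to 58 mm between the tips.
- clip_mouth (a point): Midway between the two round bumps inside the arms, 13 mm ahead of the seat's centre. They leave a 28 mm opening and must spread 4 mm each to pass the 36 mm groove. They meet the groove when the seat is about 26 mm short of it; the push rises to roughly 9 to 16 N (friction varies), falls off when it is 20 to 13 mm short, and the clip jumps home.
- clip_back (a point): Middle of the back bar's rear face, 31 mm behind the seat's centre, 5 mm above the underside. The tang covers the middle 16 mm; on either side of it a flat shoulder 23 mm wide and 10 mm high is free for pushing.
- clip_seat (a point): Centre of the larger clip's seat, 5 mm above its underside (half its thickness).
- clip_tang (a point): Centre of the larger clip's tang, 46 mm behind the seat's centre and 11 mm above the underside (the tang runs from 31 to 62 mm behind the seat's centre, 16 mm wide, 22 mm high): the place to grasp it, across its 16 mm width (the clip's y).
- small_clip: Smaller clip of the same shape, 0.7 times the size (68 mm long, 51 mm wide, 7 mm thick), too small for this axle. Origin and axes as for the larger clip. The two clips may lie in either of two places. Leave it alone.
- washer: Flat steel washer, 68 mm across, 6 mm thick, lying on the bench; origin at the centre of its underside. Bystander.
- wrench: Steel wrench 190 mm long lying along its x. Bystander.
- screwdriver: Screwdriver 200 mm long with a wooden handle, lying along its x. Bystander.
- oil_bottle: Standing grey plastic bottle, 60 mm across, 170 mm high; origin at its base. Bystander.
- jar: Standing glass jar, 72 mm across, 90 mm high; origin at its base. Bystander.
- tin: Standing tin, 84 mm across, 100 mm high; origin at its base. Bystander.
- carton: Cardboard carton 130 x 100 x 60 mm; origin at its base. Bystander.
Mind the look-alikes: they are no part of the job. What is shaped like the clip but blue or orange is not meant.

How it is judged:
By the outcome, as a careful person would: the job done as asked, in the order asked, and still so for the second after the job is handed in, with the robot touching nothing.
It also fails if it takes over 58 s, if anything falls off the work surface, if the arm or the gripper's body presses on something with over 40 N, if the wrist force passes 120 N, or if a joint passes its speed limit or range.

## Working session

There is one attempt and no reset: what is moved stays moved. The work goes in short steps, Python scripts to look and compute and a shell command to move; the robot and the scene stay as the last step left them, time stands still between calls to the robot, and variables do not carry over. Pictures are saved under pics/ and viewed, and the job is handed in when it is done.

```bash
mkdir -p pics; ls; python3 - <<'E'
from workcell import bot
import cv2,numpy as np
print(bot.read_state())
for n in ("scene","side","wrist"):
    c=bot.get_calibration(n);print(n,c)
    p,d=bot.read_camera(n)
    cv2.imwrite(f"pics/{n}0.png",p[:,:,::-1]);np.save(f"pics/{n}0.npy",d)
    np.save(f"pics/{n}0_rgb.npy",p)
    import pickle;pickle.dump(c,open(f"pics/{n}0.pkl","wb"))
E
```

```text
pics
{'time': 0.0, 'q': array([ 1.22010724e+00,  2.64765903e-01,  1.60538791e+00, -3.97318124e-06,
        1.27368487e+00, -3.68705582e-02]), 'joint_vel': array([ 7.24930905e-05,  7.66570999e-04,  5.40220377e-04, -1.30252251e-03,
       -1.42915092e-04,  6.24719712e-04]), 'joint_torque': array([-2.22904317e-03, -5.15142560e+01, -3.67301023e+01, -3.84473915e-04,
        1.36373556e-02,  3.71565946e-06]), 'tool_pos': array([0.20811054, 0.64137989, 0.24394588]), 'tcp_rot': array([ 0.24456561,  1.55715721, -0.24804066]), 'wrist_force': array([-0.60024899,  0.08604523, -0.2547533 ]), 'torque': array([ 0.01688652, -0.00813901, -0.00713566]), 'width': 0.9953992768644284}
scene {'fx': 438.7906049082188, 'fy': 438.7906049082188, 'cx': 318.06798429696266, 'cy': 237.57293412060275, 'rvec': array([ 1.90221506,  1.94125091, -0.53002047]), 'tvec': array([-0.02259891, -0.40595108,  1.39125802])}
side {'fx': 566.6659088368473, 'fy': 566.6659088368473, 'cx': 321.7080347157429, 'cy': 229.20445450864418, 'rvec': array([ 2.19105475, -0.98521766,  0.37720806]), 'tvec': array([-0.32112724,  0.32959285,  1.02728997])}
wrist {'fx': 379.11768298533013, 'fy': 379.11768298533013, 'cx': 319.1412018198983, 'cy': 237.35865411724973, 'rvec': array([-2.35844345, -1.71533613, -0.22663295]), 'tvec': array([-0.67384328, -0.03482697,  0.37762411])}
```

View pics/scene0.png

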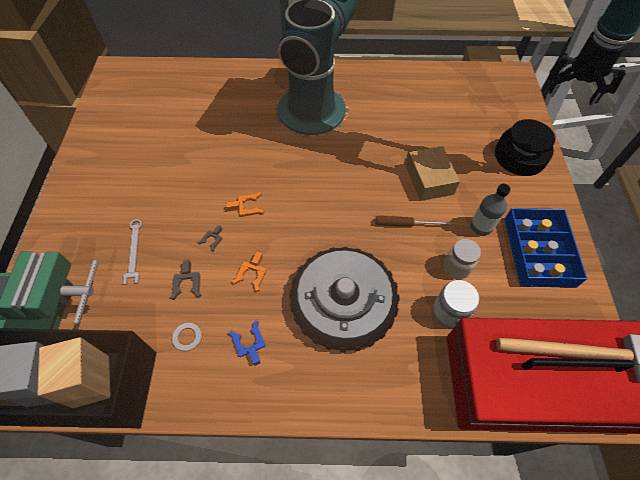

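View pics/side0.png

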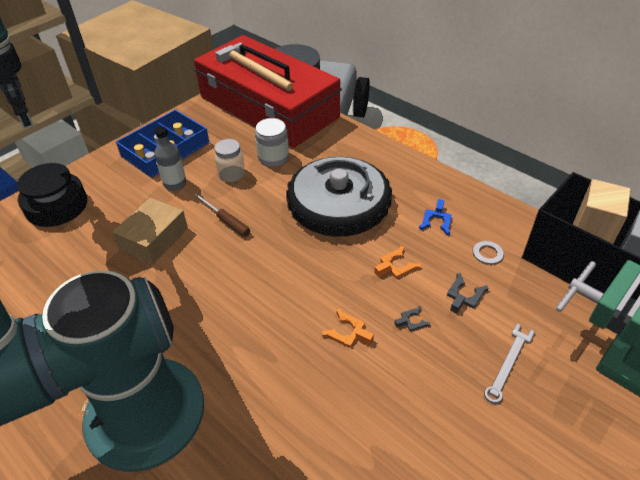

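View pics/wrist0.png

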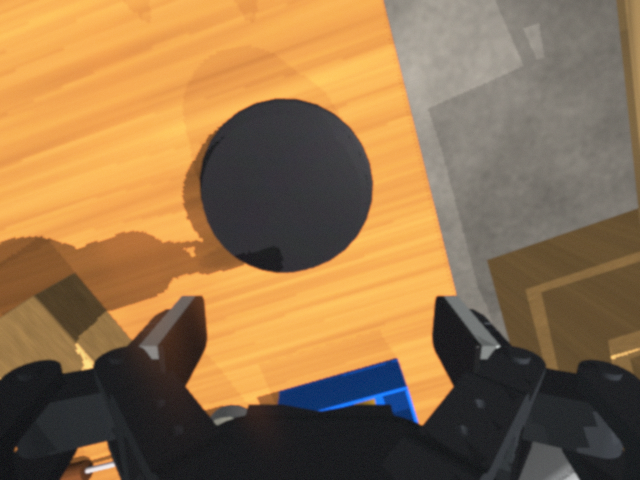

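The scene view shows the large dark clip at about (186,280), the small one at (210,237) and the wheel's axle at (345,288). The shroud is on the far side, so the side facing the robot is open. Next I measure them.

```bash
cat > h.py <<'E'
import numpy as np,cv2,pickle
def load(n,t="0"):
    return np.load(f"pics/{n}{t}_rgb.npy"),np.load(f"pics/{n}{t}.npy"),pickle.load(open(f"pics/{n}{t}.pkl","rb"))
def cloud(d,c):
    v,u=np.mgrid[:480,:640]
    P=np.stack([(u-c['cx'])/c['fx']*d,(v-c['cy'])/c['fy']*d,d],-1)
    R=cv2.Rodrigues(c['rvec'])[0]
    return (P-c['tvec'])@R
def proj(X,c):
    K=np.array([[c['fx'],0,c['cx']],[0,c['fy'],c['cy']],[0,0,1]])
    return cv2.projectPoints(np.atleast_2d(np.float64(X)),c['rvec'],c['tvec'],K,None)[0][:,0]
def snap(n,t):
    from workcell import bot
    c=bot.get_calibration(n);p,d=bot.read_camera(n)
    cv2.imwrite(f"pics/{n}{t}.png",p[:,:,::-1]);np.save(f"pics/{n}{t}.npy",d);np.save(f"pics/{n}{t}_rgb.npy",p)
    pickle.dump(c,open(f"pics/{n}{t}.pkl","wb"))
    return p,d,c
E
python3 - <<'E'
from h import *
for n in("scene","side"):
    p,d,c=load(n);W=cloud(d,c)
    rgb=p.astype(int)
    # wheel head top: z~96mm
    for box in ["axle"]:
        m=(W[...,2]>.088)&(W[...,2]<.104)&(d>0)
        m[:,:]&=True
        u0,v0=(345,288) if n=="scene" else (339,180)
        k=np.zeros_like(m);k[v0-25:v0+25,u0-25:u0+25]=1
        q=W[m&k];print(n,"head",len(q),q.mean(0),(q.max(0)+q.min(0))/2,np.ptp(q,axis=0))
        k=np.zeros_like(m);k[v0-70:v0+75,u0-75:u0+75]=1
        m=(W[...,2]>.0725)&(W[...,2]<.086)&k
        q=W[m];
        print(" all 73-86mm",len(q),q.mean(0))
        m=(abs(W[...,2]-.06)<.003)&k;q=W[m];print(" face",len(q),q.mean(0),(q.max(0)+q.min(0))/2,np.ptp(q,axis=0))
    boxes={"big":(160,250,212,310),"small":(194,220,228,256)} if n=="scene" else {"big":(440,265,495,320),"small":(390,300,435,335)}
    for k,(a,b,e,f) in boxes.items():
        s=rgb[b:f,a:e];m=(s.max(2)<115)&(s.max(2)-s.min(2)<35);w=W[b:f,a:e]
        q=w[m];print(n,k,len(q),q.mean(0),np.percentile(q[:,2],[5,50,95]))
        h=q[q[:,2]>.015];print("  tang",len(h),h.mean(0) if len(h) else 0)
        big=cv2.resize(p[b:f,a:e,::-1],None,fx=8,fy=8,interpolation=cv2.INTER_CUBIC);cv2.imwrite(f"pics/{n}_{k}.png",big)
    cv2.imwrite(f"pics/{n}_wheel.png",cv2.resize(p[v0-65:v0+75,u0-70:u0+70,::-1],None,fx=4,fy=4,interpolation=cv2.INTER_CUBIC))
E
```

```text
scene head 283 [0.65164204 0.09658296 0.09542525] [0.64863188 0.09674331 0.09478525] [0.04398447 0.0423444  0.01325441]
 all 73-86mm 357 [0.69325653 0.09421501 0.07971935]
 face 5384 [0.6529315  0.09644728 0.06027707] [0.65141561 0.0970414  0.06000024] [0.23090528 0.22780146 0.00599428]
scene big 480 [ 0.60810457 -0.28760466  0.01967251] [0.00334744 0.01039439 0.02362828]
  tang 94 [ 0.59407993 -0.27808884  0.0628369 ]
scene small 203 [ 0.48864306 -0.2388201   0.02280289] [0.00224656 0.00772281 0.01734903]
  tang 23 [ 0.53818994 -0.19640106  0.14400729]
side head 193 [0.64323964 0.09174222 0.09427326] [0.64536192 0.09312629 0.09448521] [0.04134391 0.04134594 0.01227476]
 all 73-86mm 648 [0.69640377 0.21314252 0.07885318]
 face 3183 [0.63469579 0.09463205 0.05959321] [0.69979574 0.21123212 0.0599733 ] [0.33187937 0.45684219 0.00594529]
side big 600 [ 0.59285003 -0.29618736  0.01660781] [0.00160299 0.00909544 0.02230157]
  tang 117 [ 0.54309258 -0.306187    0.05284426]
side small 361 [ 0.47318837 -0.24777926  0.00940689] [-1.85385506e-05  6.16601244e-03  1.57728291e-02]
  tang 23 [ 0.43107041 -0.25008759  0.05765999]
```

```bash
python3 - <<'E'
import cv2,numpy as np
a=[cv2.resize(cv2.imread(f"pics/{n}.png"),(390,290)) for n in("scene_big","side_big","scene_wheel","side_wheel")]
cv2.imwrite("pics/m1.png",np.vstack([np.hstack(a[:2]),np.hstack(a[2:])]))
from h import *
for n in("scene","side"):
    p,d,c=load(n);W=cloud(d,c);rgb=p.astype(int)
    a,b,e,f=(160,250,212,310) if n=="scene" else (440,265,495,320)
    s=rgb[b:f,a:e];m=(s.max(2)<115)&(s.max(2)-s.min(2)<35);q=W[b:f,a:e][m]
    for lo,hi in((.018,.026),(.007,.013)):
        h=q[(q[:,2]>lo)&(q[:,2]<hi)];print(n,lo,len(h),np.median(h,0),h.min(0),h.max(0))
    w=W[(W[...,2]>.070)&(W[...,2]<.084)];r=w[:,:2]-[.650,.0955];R=np.hypot(*r.T);k=(R>.060)&(R<.076)
    r=r[k];print("shroud dir",len(r),r.mean(0),np.degrees(np.arctan2(r[:,1].mean(),r[:,0].mean())),np.sort(np.degrees(np.arctan2(r[:,1],r[:,0])))[[0,5,-6,-1]])
    for ang in (0,): 
        print(cv2.minEnclosingCircle(np.float32(r)))
E
```

```text
scene 0.018 78 [ 0.57207133 -0.29292329  0.02231333] [ 0.5543747  -0.30152596  0.01803478] [ 0.58848826 -0.28377924  0.0258214 ]
scene 0.007 300 [ 0.60944155 -0.29449628  0.01002099] [ 0.56131906 -0.32146529  0.00702607] [ 0.65273057 -0.24918748  0.01290888]
shroud dir 337 [ 0.0465516  -0.00158074] -1.9448304423977478 [-92.01713067 -88.30109556  85.44464089  89.02683552]
((0.0028719629626721144, 0.0018858618568629026), 0.07133147120475769)
side 0.018 99 [ 0.56747763 -0.29648922  0.02132563] [ 0.55078202 -0.30512383  0.01810899] [ 0.58493897 -0.28670508  0.02567151]
side 0.007 325 [ 0.60375261 -0.30343885  0.00920305] [ 0.55035975 -0.32464021  0.00700107] [ 0.6499534  -0.252749    0.01296236]
shroud dir 306 [0.03803237 0.00579045] 8.656840110420275 [-93.95735017 -92.46170181  89.74180856  91.37534438]
((0.0012995684519410133, 8.879974484443665e-05), 0.07350253313779831)
```

View pics/m1.png

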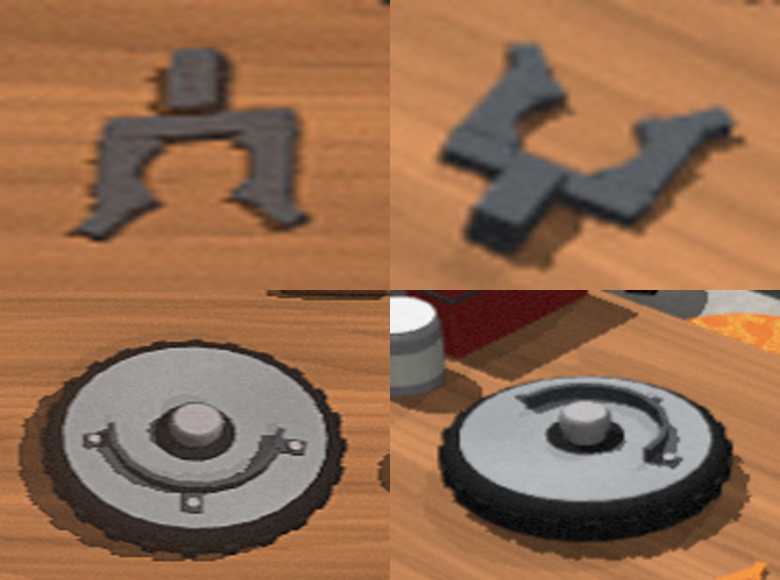

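```bash
cat >> h.py <<'E'
from scipy.spatial.transform import Rotation as Ro
def down(yaw):
    # tool x down, tool y = jaw axis; tool z = horizontal heading 'yaw' direction
    z=np.array([np.cos(yaw),np.sin(yaw),0]);x=np.array([0,0,-1.]);y=np.cross(z,x)
    return np.stack([x,y,z],1)
def goto(pos,R,st=None):
    from workcell import bot
    st=st or bot.read_state()
    R0=Ro.from_rotvec(st['tcp_rot']).as_matrix()
    dp=R0.T@(np.array(pos)-st['tool_pos'])*100
    rv=Ro.from_matrix(R0.T@R).as_rotvec()
    print("dp cm",dp.round(3),"|",np.linalg.norm(dp).round(2),"rot",rv.round(4),"deg",np.degrees(np.linalg.norm(rv)).round(2), "rows",max(np.linalg.norm(dp)/4.17,np.degrees(np.linalg.norm(rv))/7.16).round(1))
E
python3 - <<'E'
from h import *
from workcell import bot
st=bot.read_state();R0=Ro.from_rotvec(st['tcp_rot']).as_matrix();print(R0.round(3))
c=bot.get_calibration("wrist");Rc=cv2.Rodrigues(c['rvec'])[0]
pc=-Rc.T@c['tvec'];print("cam in tool",(R0.T@(pc-st['tool_pos'])).round(4),"\ncam axes in tool\n",(R0.T@Rc.T).round(3))
goto([.57,.096,.28],down(0)); goto([.57,.096,.28],down(np.pi))
E
```

```text
[[-0.001  0.309  0.951]
 [-0.002  0.951 -0.309]
 [-1.    -0.002 -0.   ]]
cam in tool [-1.277e-01  1.000e-04 -6.590e-02] 
cam axes in tool
 [[ 0.    -0.263  0.965]
 [ 1.     0.    -0.   ]
 [-0.     0.965  0.263]]
dp cm [ -3.511 -40.727  51.256] | 65.56 rot [-3.138e-01 -3.000e-04  1.700e-03] deg 17.98 rows 15.7
dp cm [ -3.511 -40.727  51.256] | 65.56 rot [2.8278e+00 2.5000e-03 5.0000e-04] deg 162.02 rows 22.6
```

```bash
python3 -m creep '[{"grip":8.5,"dp":[-3.5,-10,13],"rotation":[-0.08,0,0]},{"grip":8.5,"dp":[-3.5,-20,26],"rotation":[-0.16,0,0]},{"grip":8.5,"dp":[-3.5,-30,38],"rotation":[-0.24,0,0]},{"grip":8.5,"dp":[-3.5,-39,53],"rotation":[-0.31,0,0]},{"grip":8.5,"dp":[-3.5,-39,53],"rotation":[-0.31,0,0]}]'
```

```text
time: 0.57
tool_pos: [0.3273, 0.4705, 0.2631]
tcp_rot: [-0.0, 1.571, -0.0]
wrist_force: [0.5, 0.8, 0.2]
width: 0.995
```

```bash
python3 - <<'E'
from h import *
goto([.63,.096,.28],down(0))
E
```

```text
dp cm [ -1.685 -37.454  30.265] | 48.18 rot [ 0.0001 -0.0001  0.0003] deg 0.02 rows 11.6
```

```bash
R='{"grip":8.5,"dp":[-1.7,-37.5,30.3],"rotation":[0,0,0]}'; :; python3 -m creep '[{"grip":8.5,"dp":[-1.7,-37.5,30.3],"rotation":[0,0,0]},{"grip":8.5,"dp":[-1.7,-37.5,30.3],"rotation":[0,0,0]},{"grip":8.5,"dp":[-1.7,-37.5,30.3],"rotation":[0,0,0]},{"grip":8.5,"dp":[-1.7,-37.5,30.3],"rotation":[0,0,0]},{"grip":8.5,"dp":[-1.7,-37.5,30.3],"rotation":[0,0,0]}]'; python3 - <<'E'
from h import *
goto([.63,.096,.28],down(0))
E
```

```text
time: 0.98
tool_pos: [0.4578, 0.3079, 0.2705]
tcp_rot: [0.003, 1.571, -0.003]
wrist_force: [0.4, 0.3, 1.2]
width: 0.995
dp cm [ -0.947 -21.126  17.301] | 27.32 rot [-0.0036 -0.0001 -0.    ] deg 0.21 rows 6.6
```

```bash
python3 -m creep '[{"grip":8.5,"dp":[-0.9,-21.1,17.3],"rotation":[0,0,0]},{"grip":8.5,"dp":[-0.9,-21.1,17.3],"rotation":[0,0,0]},{"grip":8.5,"dp":[-0.9,-21.1,17.3],"rotation":[0,0,0]},{"grip":8.5,"dp":[-0.9,-21.1,17.3],"rotation":[0,0,0]},{"grip":8.5,"dp":[-0.9,-21.1,17.3],"rotation":[0,0,0]}]'; python3 -m creep '[{"grip":8.5,"dp":[0,-5,4],"rotation":[0,0,0]},{"grip":8.5,"dp":[0,-5,4],"rotation":[0,0,0]},{"grip":8.5,"dp":[0,-5,4],"rotation":[0,0,0]}]'; python3 - <<'E'
from h import *
from workcell import bot
goto([.63,.096,.28],down(0))
print(bot.read_state()['q'])
snap("wrist","1")
E
```

```text
time: 1.4
tool_pos: [0.5893, 0.1464, 0.2773]
tcp_rot: [0.003, 1.571, -0.003]
wrist_force: [0.9, 0.5, 0.2]
width: 0.997
time: 1.65
tool_pos: [0.6308, 0.0936, 0.2767]
tcp_rot: [0.005, 1.57, -0.008]
wrist_force: [0.1, 0.2, 0.4]
width: 0.995
dp cm [-0.333  0.235 -0.077] | 0.42 rot [-0.0085  0.0005  0.0019] deg 0.5 rows 0.1
[ 0.1093237   0.17654524  1.65161477 -0.00200049  1.31317166 -1.45242724]
```

View pics/wrist1.png

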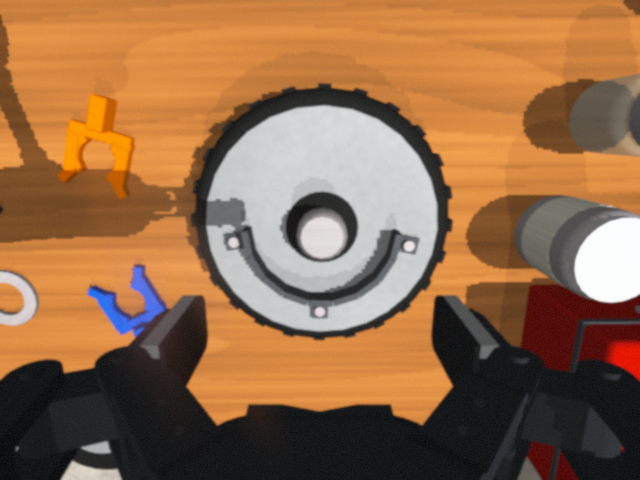

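```bash
cat > wheel.py <<'E'
from h import *
import sys
from scipy.optimize import least_squares
def ray(u,v,c,z):
    R=cv2.Rodrigues(c['rvec'])[0];o=-R.T@c['tvec']
    d=np.stack([(np.asarray(u)-c['cx'])/c['fx'],(np.asarray(v)-c['cy'])/c['fy'],np.ones(np.shape(u))],-1)@R
    return o+d*((z-o[2])/d[...,2])[...,None]
def circ(q,r0):
    f=least_squares(lambda p:np.hypot(q[:,0]-p[0],q[:,1]-p[1])-p[2],[*q.mean(0)[:2],r0],loss="soft_l1",f_scale=.001);return f.x
if __name__=="__main__":
  t=sys.argv[1]
  p,d,c=load("wrist",t);W=cloud(d,c)
  ww=W[(np.abs(W[...,2]-.06)<.02)&(np.hypot(W[...,0]-.65,W[...,1]-.096)<.10)]
  print("face z",np.median(ww[:,2]))
  g=p.astype(int);m=((g.min(2)>120)&(g.max(2)-g.min(2)<25)).astype(np.uint8)
  X=np.hypot(W[...,0]-.65,W[...,1]-.096)<.135; m&=X
  cs=max(cv2.findContours(m,cv2.RETR_EXTERNAL,cv2.CHAIN_APPROX_NONE)[0],key=cv2.contourArea)[:,0].astype(float)
  q=ray(cs[:,0],cs[:,1],c,.06);x=circ(q,.112);e=np.hypot(q[:,0]-x[0],q[:,1]-x[1])
  q=q[(abs(e-x[2])<.004)];x=circ(q,.112);print("disc",x,len(q))
  h=W[(abs(W[...,2]-.096)<.004)&(np.hypot(W[...,0]-.65,W[...,1]-.096)<.04)]
  print("head",len(h),h.mean(0),circ(h[cv2.convexHull(np.float32(h[:,:2]),returnPoints=False)[:,0]],.022))
  r=W[(W[...,2]>.074)&(W[...,2]<.084)][:,:2]-x[:2];R=np.hypot(*r.T);k=(R>.062)&(R<.074);r=r[k]
  print("shroud top",len(r),circ(r,.068),np.degrees(np.arctan2(*r.mean(0)[::-1])),np.sort(np.degrees(np.arctan2(r[:,1],r[:,0])))[[0,3,-4,-1]])
  if t=="1":
    b=ray(np.array([233,408,320.]),np.array([242,245,312.]),c,.068);print("bolts",b,np.degrees(np.arctan2(*(b[1]-b[0])[:2][::-1]))-90,np.degrees(np.arctan2(*(b[2,:2]-x[:2])[::-1])))
E
python3 wheel.py 1
```

```text
face z 0.05924947419800135
disc [0.63384847 0.09644991 0.09411364] 349
head 1689 [0.64822021 0.09506666 0.09478501] [0.64900435 0.09510722 0.02048939]
shroud top 387 [ 0.00873379 -0.00072769  0.06852282] 16.280491630123784 [-79.24511159 -79.04196011  75.32523512  75.61966608]
bolts [[0.66042832 0.01330339 0.068     ]
 [0.66454587 0.1749418  0.068     ]
 [0.7318049  0.09308457 0.068     ]] -1.4592304194427612 -1.9676493982070205
```

```bash
python3 - <<'E'
from wheel import *
p,d,c=load("wrist","1");W=cloud(d,c);g=p.astype(int)
m=((g.min(2)>110)&(g.max(2)-g.min(2)<30))
q=ray(*np.mgrid[:640,:480].astype(float),c,.06).transpose(1,0,2)
C=np.array([.649,.0955])
for it in range(4):
    r=np.hypot(q[...,0]-C[0],q[...,1]-C[1]);a=np.degrees(np.arctan2(q[...,1]-C[1],q[...,0]-C[0]))
    E=[]
    for k in range(-180,180,3):
        s=m&(abs(a-k)<1)&(r<.122)&(r>.09)
        if s.sum()>3: 
            i=np.argmax(np.where(s,r,0));E.append(q.reshape(-1,3)[i])
    E=np.array(E);x=circ(E,.112);C=x[:2]
e=np.hypot(*(E[:,:2]-C).T)-x[2];print(x,len(E),e.std())
b=ray(np.array([233,408,320.]),np.array([242,245,312.]),c,.068)
print(np.degrees(np.arctan2(b[:,1]-C[1],b[:,0]-C[0])),np.hypot(*(b[:,:2]-C).T))
# shroud end faces: mask by height
for lo,hi in((.066,.074),(.074,.084)):
    w=W[(W[...,2]>lo)&(W[...,2]<hi)][:,:2]-C;R=np.hypot(*w.T);w=w[(R>.06)&(R<.076)];A=np.sort(np.degrees(np.arctan2(w[:,1],w[:,0])));print(len(A),A[[0,3,-4,-1]],circ(w,.068))
E
```

```text
[0.64876388 0.09505253 0.10801553] 117 0.000307756620750847
[-81.87952038  78.82519447  -1.35757995] [0.08257713 0.0814332  0.08306434]
660 [-91.48876046 -91.16451877  87.82491102  88.11389592] [0.00015803 0.00024917 0.0656219 ]
1838 [-91.34536408 -91.14710614  87.87940396  88.07429637] [-7.66552050e-05  2.20009715e-04  6.79449506e-02]
```

```bash
python3 -m creep '[{"grip":8.5,"dp":[2.7,-38.9,-7.6],"rotation":[0,0,0]},{"grip":8.5,"dp":[2.7,-38.9,-7.6],"rotation":[0,0,0]},{"grip":8.5,"dp":[2.7,-38.9,-7.6],"rotation":[0,0,0]},{"grip":8.5,"dp":[2.7,-38.9,-7.6],"rotation":[0,0,0]},{"grip":8.5,"dp":[2.7,-38.9,-7.6],"rotation":[0,0,0]}]'; python3 - <<'E'
from h import *
goto([.555,-.295,.25],down(0))
E
```

```text
time: 2.12
tool_pos: [0.5865, -0.1056, 0.2631]
tcp_rot: [0.002, 1.571, -0.001]
wrist_force: [-0.3, 0.7, -0.3]
width: 0.995
dp cm [  1.296 -18.942  -3.121] | 19.24 rot [-0.0017 -0.0003 -0.0007] deg 0.11 rows 4.6
```

```bash
python3 -m creep '[{"grip":8.5,"dp":[1.3,-19,-3.1],"rotation":[0,0,0]},{"grip":8.5,"dp":[1.3,-19,-3.1],"rotation":[0,0,0]},{"grip":8.5,"dp":[1.3,-19,-3.1],"rotation":[0,0,0]},{"grip":8.5,"dp":[1.3,-19,-3.1],"rotation":[0,0,0]},{"grip":8.5,"dp":[1.3,-19,-3.1],"rotation":[0,0,0]}]';python3 -m creep '[{"grip":8.5,"dp":[0,0,0],"rotation":[0,0,0]},{"grip":8.5,"dp":[0,0,0],"rotation":[0,0,0]},{"grip":8.5,"dp":[0,0,0],"rotation":[0,0,0]}]'; python3 - <<'E'
from h import *
from workcell import bot
goto([.555,-.295,.25],down(0))
print(bot.read_state()['q'])
snap("wrist","2")
E
```

```text
time: 2.53
tool_pos: [0.5547, -0.2975, 0.2499]
tcp_rot: [0.003, 1.572, -0.004]
wrist_force: [-0.5, 0.3, -0.2]
width: 0.997
time: 2.78
tool_pos: [0.556, -0.2941, 0.2501]
tcp_rot: [0.004, 1.571, -0.002]
wrist_force: [0.6, 0.6, 0.2]
width: 0.996
dp cm [ 0.007 -0.088 -0.095] | 0.13 rot [-0.0032 -0.0004 -0.0013] deg 0.2 rows 0.0
[-5.26693887e-01  1.75495802e-01  1.70179431e+00  9.62548401e-04
  1.26527532e+00 -2.09455206e+00]
```

View pics/wrist2.png

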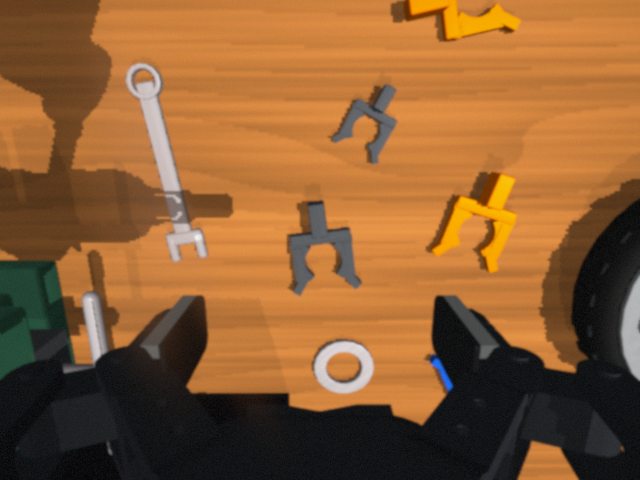

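The large clip lies below the gripper, with its tang at about (317,215) and its mouth pointing down the image, nearly in line with the tool.

```bash
python3 - <<'E'
from wheel import *
p,d,c=load("wrist","2");W=cloud(d,c);g=p.astype(int)
k=np.zeros((480,640),bool);k[190:305,275:370]=1
m=k&(g.max(2)<120)&(g.max(2)-g.min(2)<30)
# subimage fit: model silhouette
def model(s,z): pass
tm=m&(W[...,2]>.017);print("tang px",tm.sum(),W[tm].mean(0),"rect",cv2.minAreaRect(np.float32(W[tm][:,:2]*1000)))
bm=m&(W[...,2]>.007)&(W[...,2]<.013);print("body",bm.sum(),np.median(W[bm],0))
# back bar ends + arm tips fit by silhouettes: parts as polygons (clip frame, mm)
bar=[(-31,-31),(-31,31),(-18.5,31),(-18.5,-31)]
tang=[(-62,-8),(-62,8),(-31,8),(-31,-8)]
K=4
mask=cv2.resize(m.astype(np.uint8),None,fx=K,fy=K,interpolation=cv2.INTER_LINEAR)
v,u=np.nonzero(m)
vv,uu=np.nonzero(m);q=ray(uu.astype(float),vv.astype(float),c,.010)[:,:2]*1000
# body points: symmetric axis via mirror: fit (x,y,yaw)
from scipy.spatial import cKDTree
from scipy.optimize import minimize
B=W[bm][:,:2]*1000
T=cKDTree(B)
def sym(pr):
    a,o=pr; n=np.array([-np.sin(a),np.cos(a)]);s=B@n-o
    return T.query(B-2*s[:,None]*n)[0].mean()
best=min(((sym((a,o)),a,o) for a in np.radians(np.arange(-4,10,.5)) for o in np.arange(B[:,1].mean()-60,B[:,1].mean()+60,4)))
f=minimize(sym,best[1:],method="Nelder-Mead",options=dict(xatol=1e-4,fatol=1e-4));print(f.fun,np.degrees(f.x[0]),f.x[1])
a=f.x[0];ax=np.array([np.cos(a),np.sin(a)]);n=np.array([-np.sin(a),np.cos(a)])
print("body ext along",(B@ax).min(),(B@ax).max(),"across",(B@n-f.x[1]).min(),(B@n-f.x[1]).max())
Tt=W[tm][:,:2]*1000;print("tang along",(Tt@ax).min(),(Tt@ax).max(),"across",(Tt@n-f.x[1]).min(),(Tt@n-f.x[1]).max())
print("z pct",np.percentile(W[tm][:,2],[10,50,90]))
s0=(B@ax).min()
for tag,s in(("from tip",(B@ax).max()-35),("from tang end",(Tt@ax).min()+62),("tang front",(Tt@ax).max()+31)): print(tag,"seat",s*ax+f.x[1]*n,"tang ctr",(s-46)*ax+f.x[1]*n)
E
```

```text
tang px 535 [ 0.56935131 -0.29587105  0.0255911 ] rect ((538.8753051757812, -298.3360290527344), (96.51795196533203, 16.628036499023438), 4.939635753631592)
body 1766 [ 0.60602089 -0.29525837  0.00886813]
0.44161387783724043 6.9557839450820484 -362.61764485805486
body ext along 514.1976029466919 608.3701307915849 across -34.07931735866572 35.45860056061878
tang along 450.8430364828958 547.2716443095524 across -7.860245577271883 11.224469375493072
z pct [0.01980565 0.02097661 0.02203937]
from tip seat [ 613.06428119 -290.51170437] tang ctr [ 567.40284558 -296.08245818]
from tang end seat [ 552.98267207 -297.84173787] tang ctr [ 507.32123646 -303.41249168]
tang front seat [ 617.9297191  -289.91811469] tang ctr [ 572.26828349 -295.4888685 ]
```

```bash
python3 - <<'E'
from wheel import *
p,d,c=load("wrist","2");W=cloud(d,c);g=p.astype(int)
k=np.zeros((480,640),bool);k[190:305,275:370]=1
m=k&(g.max(2)<120)&(g.max(2)-g.min(2)<30)
tm=(m&(W[...,2]>.018)&(W[...,2]<.025)).astype(np.uint8)
tm=cv2.morphologyEx(tm,cv2.MORPH_OPEN,np.ones((3,3)))>0
q=W[tm][:,:2]*1000;print(tm.sum(),q.mean(0),cv2.minAreaRect(np.float32(q)))
a=np.radians(6.5);ax=np.array([np.cos(a),np.sin(a)]);n=np.array([-ax[1],ax[0]])
print(np.percentile(q@ax,[1,99]),np.percentile(q@n,[1,99]))
print("tang ctr:",((q@ax).min()+(q@ax).max())/2*ax+((q@n).min()+(q@n).max())/2*n)
w,vec=np.linalg.eigh(np.cov(q.T));print(np.degrees(np.arctan2(vec[1,1],vec[0,1])))
E
```

```text
521 [ 570.61501816 -295.87424982] ((570.9165649414062, -295.6020812988281), (32.910648345947266, 15.69478702545166), 7.754703044891357)
[517.5603256  549.46822373] [-366.01789613 -350.83429233]
tang ctr: [ 570.84900911 -295.57052616]
-171.27765603764843
```

```bash
python3 - <<'E'
from h import *
goto([.571,-.2957,.06],down(.127))
E
```

```text
dp cm [19.025 -0.207  1.483] | 19.08 rot [-1.293e-01 -1.000e-04 -1.000e-03] deg 7.41 rows 4.6
```

```bash
python3 -m creep '[{"grip":5,"dp":[3,-0.2,1.5],"rotation":[-0.065,0,0]},{"grip":5,"dp":[7,-0.2,1.5],"rotation":[-0.129,0,0]},{"grip":5,"dp":[11,-0.2,1.5],"rotation":[-0.129,0,0]},{"grip":5,"dp":[15,-0.2,1.5],"rotation":[-0.129,0,0]},{"grip":5,"dp":[19,-0.2,1.5],"rotation":[-0.129,0,0]}]';python3 -m creep '[{"grip":5,"dp":[0,0,0],"rotation":[0,0,0]},{"grip":5,"dp":[0,0,0],"rotation":[0,0,0]},{"grip":5,"dp":[0,0,0],"rotation":[0,0,0]}]'; python3 - <<'E'
from h import *
from workcell import bot
goto([.571,-.2957,.018],down(.127))
snap("wrist","3"); snap("scene","3")
E
```

```text
time: 3.25
tool_pos: [0.5719, -0.2954, 0.0594]
tcp_rot: [-0.101, 1.567, 0.1]
wrist_force: [0.2, -0.6, -1.1]
width: 0.585
time: 3.5
tool_pos: [0.5727, -0.2972, 0.0625]
tcp_rot: [-0.101, 1.566, 0.099]
wrist_force: [0.0, -0.9, 0.5]
width: 0.585
dp cm [ 4.448  0.179 -0.156] | 4.45 rot [-0.0002  0.0021  0.0014] deg 0.15 rows 1.1
```

View pics/wrist3.png

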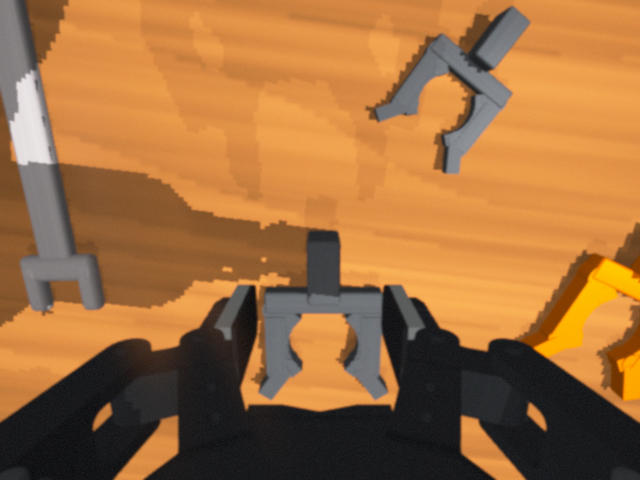

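```bash
python3 - <<'E'
from wheel import *
p,d,c=load("wrist","3");W=cloud(d,c)
k=np.zeros((480,640),bool);k[220:305,295:350]=1
tm=k&(W[...,2]>.018)&(W[...,2]<.026)
q=W[tm][:,:2]*1000;print(tm.sum(),np.median(W[tm][:,2]),cv2.minAreaRect(np.float32(q)))
# back bar rear edge corners on image: (265,287) (383,287)
b=ray(np.array([265,383.]),np.array([287.5,287.5]),c,.010);print(b, np.degrees(np.arctan2(*(b[1]-b[0])[:2][::-1]))-90,b.mean(0))
t=ray(np.array([308,339.,309,338]),np.array([233,233.,286,287]),c,.022);print(t)
E
```

```text
2168 0.020982670593162184 ((570.6717529296875, -295.7521667480469), (33.09492111206055, 15.978837013244629), 7.954093933105469)
[[ 0.58604291 -0.32375601  0.01      ]
 [ 0.57836035 -0.26392039  0.01      ]] 7.316430619314204 [ 0.58220163 -0.2938382   0.01      ]
[[ 0.55146353 -0.30539216  0.022     ]
 [ 0.54965732 -0.29129757  0.022     ]
 [ 0.57733724 -0.30181142  0.022     ]
 [ 0.5760848  -0.2880296   0.022     ]]
```

```bash
python3 -m creep '[{"grip":5,"dp":[1.5,0.1,-0.4],"rotation":[0,0,0]},{"grip":5,"dp":[3,0.1,-0.4],"rotation":[0,0,0]},{"grip":5,"dp":[4.4,0.1,-0.4],"rotation":[0,0,0]},{"grip":5,"dp":[4.4,0.1,-0.4],"rotation":[0,0,0]}]' 40; python3 -m creep '[{"grip":1,"dp":[0,0,0],"rotation":[0,0,0]},{"grip":1,"dp":[0,0,0],"rotation":[0,0,0]},{"grip":1,"dp":[0,0,0],"rotation":[0,0,0]},{"grip":1,"dp":[0,0,0],"rotation":[0,0,0]},{"grip":1,"dp":[0,0,0],"rotation":[0,0,0]}]' 40;python3 -m creep '[{"grip":1,"dp":[0,0,0],"rotation":[0,0,0]},{"grip":1,"dp":[0,0,0],"rotation":[0,0,0]},{"grip":1,"dp":[0,0,0],"rotation":[0,0,0]}]' 40
```

```text
time: 3.93
tool_pos: [0.5664, -0.2969, 0.0158]
tcp_rot: [-0.098, 1.569, 0.099]
wrist_force: [-0.5, 1.2, -0.4]
width: 0.585
time: 4.35
tool_pos: [0.5681, -0.2978, 0.0179]
tcp_rot: [-0.099, 1.566, 0.097]
wrist_force: [-0.0, 0.5, 4.4]
width: 0.176
time: 4.6
tool_pos: [0.5681, -0.2979, 0.018]
tcp_rot: [-0.099, 1.566, 0.097]
wrist_force: [-0.9, -0.4, 4.7]
width: 0.176
```

```bash
python3 -m creep '[{"grip":1,"dp":[-1,0,0],"rotation":[0,0,0]},{"grip":1,"dp":[-4,0,0],"rotation":[0,0,0]},{"grip":1,"dp":[-8,0,0],"rotation":[0,0,0]},{"grip":1,"dp":[-12,0,0],"rotation":[0,0,0]},{"grip":1,"dp":[-15,0,0],"rotation":[0,0,0]}]'; python3 -m creep '[{"grip":1,"dp":[0,0,0],"rotation":[0,0,0]},{"grip":1,"dp":[0,0,0],"rotation":[0,0,0]}]';python3 - <<'E'
from h import *
snap("wrist","4")
h=np.array([np.cos(-.026),np.sin(-.026)])
p=np.array([.6488,.0951])-h*.088
print(p);goto([*p,.18],down(-.026))
E
```

```text
time: 5.02
tool_pos: [0.5672, -0.2975, 0.1696]
tcp_rot: [-0.099, 1.567, 0.097]
wrist_force: [0.4, -0.8, -0.9]
width: 0.176
time: 5.18
tool_pos: [0.5684, -0.2981, 0.1699]
tcp_rot: [-0.101, 1.564, 0.096]
wrist_force: [0.1, 1.2, -2.1]
width: 0.179
[0.56082974 0.09738774]
dp cm [-1.314 39.224  4.336] | 39.49 rot [0.1512 0.0008 0.0006] deg 8.66 rows 9.5
```

View pics/wrist4.png

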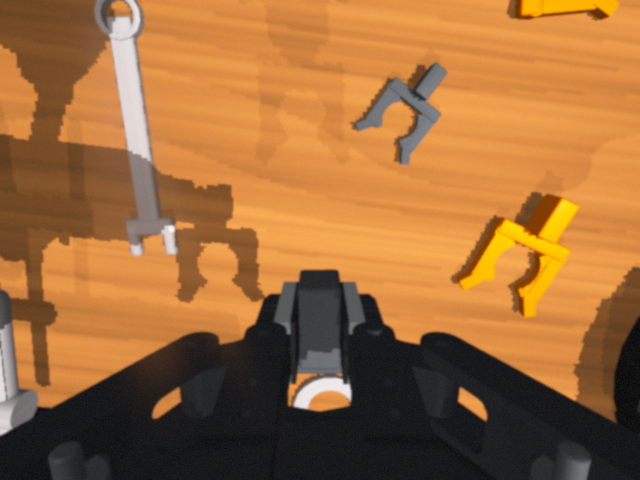

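```bash
python3 -m creep '[{"grip":1,"dp":[-1.3,4,0.4],"rotation":[0.075,0,0]},{"grip":1,"dp":[-1.3,39.2,4.3],"rotation":[0.151,0,0]},{"grip":1,"dp":[-1.3,39.2,4.3],"rotation":[0.151,0,0]},{"grip":1,"dp":[-1.3,39.2,4.3],"rotation":[0.151,0,0]},{"grip":1,"dp":[-1.3,39.2,4.3],"rotation":[0.151,0,0]}]'; python3 - <<'E'
from h import *
goto([.5608,.0974,.18],down(-.026))
E
```

```text
time: 5.65
tool_pos: [0.5608, -0.0889, 0.1762]
tcp_rot: [0.022, 1.576, -0.02]
wrist_force: [1.0, 0.3, -1.2]
width: 0.176
dp cm [-0.362 18.624 -0.502] | 18.63 rot [-0.0006 -0.0055 -0.001 ] deg 0.32 rows 4.5
```

```bash
python3 -m creep '[{"grip":1,"dp":[-0.3,17.8,-0.5],"rotation":[0,0,0]},{"grip":1,"dp":[-0.3,17.8,-0.5],"rotation":[0,0,0]},{"grip":1,"dp":[-0.3,17.8,-0.5],"rotation":[0,0,0]},{"grip":1,"dp":[-0.3,17.8,-0.5],"rotation":[0,0,0]},{"grip":1,"dp":[-0.3,17.8,-0.5],"rotation":[0,0,0]}]';python3 -m creep '[{"grip":1,"dp":[0,0,0],"rotation":[0,0,0]},{"grip":1,"dp":[0,0,0],"rotation":[0,0,0]},{"grip":1,"dp":[0,0,0],"rotation":[0,0,0]}]'; python3 - <<'E'
from h import *
goto([.5608,.0974,.18],down(-.026))
snap("side","5");p,d,c=snap("scene","5")
a=p[200:340,260:430];b=load("side","5")[0][110:250,260:430]
cv2.imwrite("pics/m5.png",cv2.resize(np.hstack([a,b])[:,:,::-1],None,fx=2.3,fy=3,interpolation=cv2.INTER_CUBIC))
E
```

```text
time: 6.07
tool_pos: [0.5604, 0.0922, 0.1794]
tcp_rot: [0.019, 1.576, -0.016]
wrist_force: [0.0, -0.6, -1.7]
width: 0.176
time: 6.32
tool_pos: [0.5619, 0.086, 0.1806]
tcp_rot: [0.019, 1.574, -0.021]
wrist_force: [-0.4, -0.6, -1.1]
width: 0.174
dp cm [ 0.056  1.133 -0.144] | 1.14 rot [ 0.     -0.003   0.0012] deg 0.19 rows 0.3
```

View pics/m5.png

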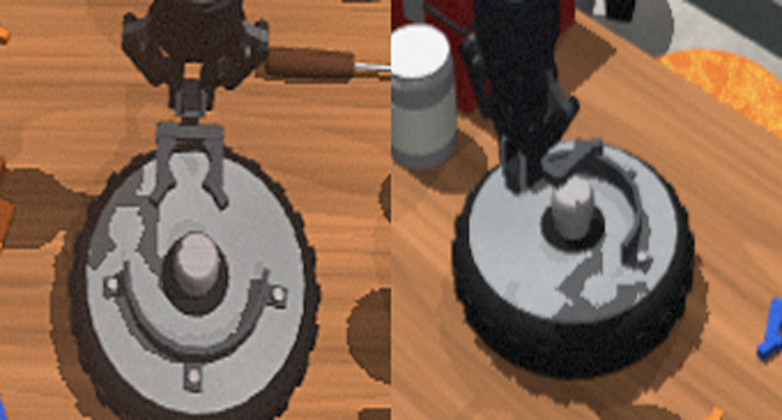

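```bash
python3 - <<'E'
from wheel import *
from workcell import bot
p,d,c=load("scene","5");W=cloud(d,c);st=bot.read_state();print(st['tool_pos'])
m=(W[...,2]>.12)&(W[...,2]<.20)&(W[...,0]>.570)&(W[...,0]<.68)&(abs(W[...,1]-.09)<.05)&(d>0)
q=W[m]
h=st['tool_pos'];
ys=q[:,1];print(len(q))
A=np.c_[q[:,0]-h[0],q[:,1]-h[1],np.ones(len(q))]
k=np.ones(len(q),bool)
for _ in range(6):
    s=np.linalg.lstsq(A[k],q[k,2],rcond=None)[0];e=q[:,2]-A@s;k=abs(e)<.004
print("plane dz/dx dz/dy z",s,k.sum())
B=q[k]; f=np.array([np.cos(-.026),np.sin(-.026)]);n=np.array([-f[1],f[0]]);r=B[:,:2]-h[:2]
print("along",(r@f).min(),(r@f).max(),"across",(r@n).min(),(r@n).max())
for lo in np.arange(.005,.095,.01):
    w=(r@f>lo)&(r@f<lo+.01);
    if w.sum(): print(lo.round(3),w.sum(),(r[w]@n).min().round(4),(r[w]@n).max().round(4),B[w,2].mean().round(4))
E
```

```text
[0.56255913 0.08554944 0.18134834]
623
plane dz/dx dz/dy z [-0.01029898 -0.00396865  0.17334562] 485
along 0.007276954864804858 0.08227381520208996 across -0.03387883727995866 0.03725432662808151
0.005 11 -0.0103 0.0217 0.1742
0.015 86 -0.0294 0.033 0.173
0.025 105 -0.0294 0.033 0.1729
0.035 62 -0.029 0.033 0.1729
0.045 53 -0.0287 0.0331 0.1729
0.055 68 -0.0283 0.0329 0.1729
0.065 64 -0.0299 0.035 0.1729
0.075 36 -0.0339 0.0373 0.172
```

```bash
python3 - <<'E'
from h import *
goto([.5598,.0974,.10],down(-.026))
E
```

```text
dp cm [ 8.134  1.183 -0.296] | 8.23 rot [-0.0016 -0.0016  0.0007] deg 0.13 rows 2.0
```

```bash
python3 -m creep '[{"grip":1,"dp":[0,1.2,-0.3],"rotation":[0,0,0]},{"grip":1,"dp":[2,1.2,-0.3],"rotation":[0,0,0]},{"grip":1,"dp":[5,1.2,-0.3],"rotation":[0,0,0]},{"grip":1,"dp":[8,1.2,-0.3],"rotation":[0,0,0]},{"grip":1,"dp":[8,1.2,-0.3],"rotation":[0,0,0]}]';python3 -m creep '[{"grip":1,"dp":[0,0,0],"rotation":[0,0,0]},{"grip":1,"dp":[0,0,0],"rotation":[0,0,0]},{"grip":1,"dp":[0,0,0],"rotation":[0,0,0]},{"grip":1,"dp":[0,0,0],"rotation":[0,0,0]}]'; python3 - <<'E'
from h import *
goto([.5598,.0974,.08],down(-.026))
p,d,c=snap("scene","6");b=snap("side","6")[0][110:250,260:430]
a=p[200:340,260:430];
cv2.imwrite("pics/m6.png",cv2.resize(np.hstack([a,b])[:,:,::-1],None,fx=2.3,fy=3,interpolation=cv2.INTER_CUBIC))
E
```

```text
time: 6.83
tool_pos: [0.5552, 0.0981, 0.0961]
tcp_rot: [0.02, 1.582, -0.023]
wrist_force: [-1.7, -1.6, -2.4]
width: 0.176
time: 7.17
tool_pos: [0.5622, 0.0994, 0.1047]
tcp_rot: [0.021, 1.566, -0.02]
wrist_force: [-1.0, -0.4, -1.4]
width: 0.177
dp cm [ 2.471 -0.208 -0.243] | 2.49 rot [-0.0001  0.0042 -0.0007] deg 0.25 rows 0.6
```

View pics/m6.png

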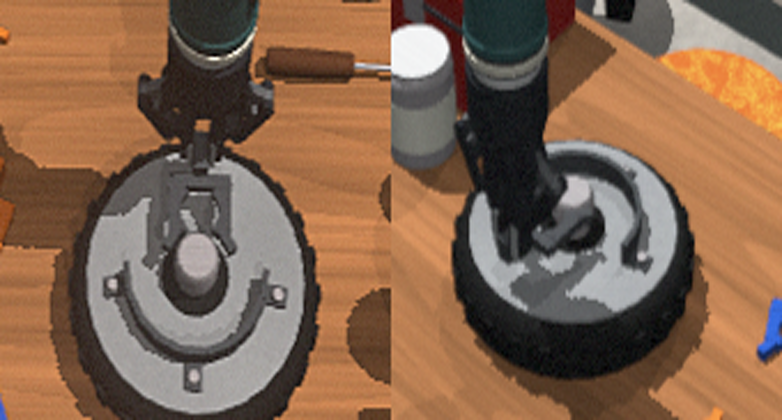

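```bash
python3 -m creep '[{"grip":1,"dp":[0.4,-0.1,-0.1],"rotation":[0,0,0]},{"grip":1,"dp":[0.8,-0.2,-0.2],"rotation":[0,0,0]},{"grip":1,"dp":[1.2,-0.2,-0.2],"rotation":[0,0,0]},{"grip":1,"dp":[1.5,-0.2,-0.2],"rotation":[0,0,0]},{"grip":1,"dp":[1.5,-0.2,-0.2],"rotation":[0,0,0]}]';python3 -m creep '[{"grip":1,"dp":[0,0,0],"rotation":[0,0,0]},{"grip":1,"dp":[0,0,0],"rotation":[0,0,0]},{"grip":1,"dp":[0,0,0],"rotation":[0,0,0]},{"grip":1,"dp":[0,0,0],"rotation":[0,0,0]},{"grip":1,"dp":[0,0,0],"rotation":[0,0,0]}]'; python3 - <<'E'
from h import *
goto([.5598,.0974,.08],down(-.026))
E
```

```text
time: 7.68
tool_pos: [0.5572, 0.0971, 0.0859]
tcp_rot: [0.02, 1.573, -0.021]
wrist_force: [-0.1, 0.3, -0.8]
width: 0.172
time: 8.1
tool_pos: [0.5584, 0.0973, 0.0874]
tcp_rot: [0.02, 1.57, -0.02]
wrist_force: [0.1, 0.1, -2.0]
width: 0.176
dp cm [0.741 0.012 0.139] | 0.75 rot [ 0.0003  0.0004 -0.    ] deg 0.03 rows 0.2
```

```bash
python3 -m creep '[{"grip":1,"dp":[0.2,0,0],"rotation":[0,0,0]},{"grip":1,"dp":[0.4,0,0.1],"rotation":[0,0,0]},{"grip":1,"dp":[0.6,0,0.1],"rotation":[0,0,0]},{"grip":1,"dp":[0.8,0,0.1],"rotation":[0,0,0]},{"grip":1,"dp":[0.8,0,0.1],"rotation":[0,0,0]}]';python3 -m creep '[{"grip":1,"dp":[0,0,0],"rotation":[0,0,0]},{"grip":1,"dp":[0,0,0],"rotation":[0,0,0]},{"grip":1,"dp":[0,0,0],"rotation":[0,0,0]}]'
```

```text
time: 8.52
tool_pos: [0.5587, 0.0972, 0.0785]
tcp_rot: [0.02, 1.572, -0.02]
wrist_force: [-0.2, 0.4, -0.7]
width: 0.178
time: 8.77
tool_pos: [0.5593, 0.0973, 0.0793]
tcp_rot: [0.02, 1.571, -0.02]
wrist_force: [0.3, -0.7, -1.7]
width: 0.176
```

```bash
python3 -m creep '[{"grip":1,"dp":[0.05,0,0],"rotation":[0,0,0]},{"grip":1,"dp":[0.1,0,0],"rotation":[0,0,0]},{"grip":1,"dp":[0.15,0,0],"rotation":[0,0,0]},{"grip":1,"dp":[0.15,0,0],"rotation":[0,0,0]}]'
```

```text
time: 9.1
tool_pos: [0.5595, 0.0973, 0.078]
tcp_rot: [0.02, 1.57, -0.02]
wrist_force: [-0.8, -0.3, 0.2]
width: 0.176
```

```bash
python3 -m creep '[{"grip":2,"dp":[0,0,0],"rotation":[0,0,0]},{"grip":2.5,"dp":[0,0,0],"rotation":[0,0,0]},{"grip":3,"dp":[0,0,0],"rotation":[0,0,0]},{"grip":3,"dp":[0,0,0],"rotation":[0,0,0]},{"grip":3,"dp":[0,0,0],"rotation":[0,0,0]}]'
python3 - <<'E'
from h import *
snap("wrist","7")
p,d,c=snap("scene","7");b=snap("side","7")[0][110:250,260:430]
a=p[200:340,260:430];
cv2.imwrite("pics/m7.png",cv2.resize(np.hstack([a,b])[:,:,::-1],None,fx=2.3,fy=3,interpolation=cv2.INTER_CUBIC))
E
```

```text
time: 9.52
tool_pos: [0.5593, 0.0973, 0.0778]
tcp_rot: [0.02, 1.571, -0.02]
wrist_force: [-0.0, -0.1, -0.0]
width: 0.349
```

View pics/m7.png

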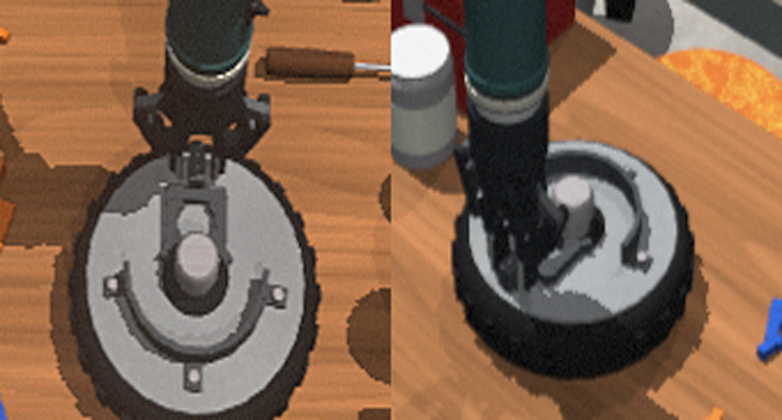

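View pics/wrist7.png

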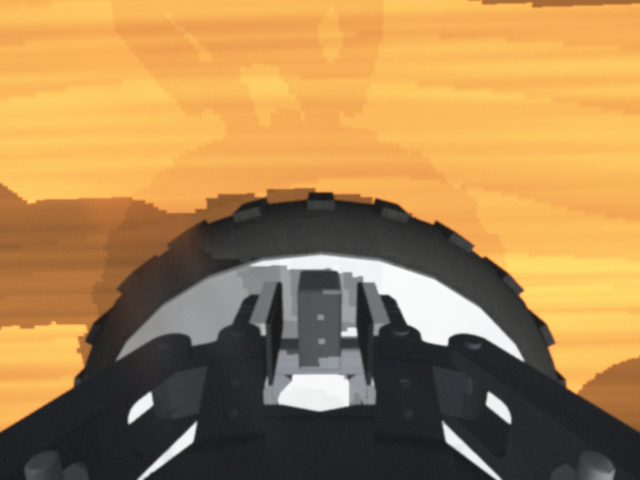

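```bash
cat > clip.py <<'E'
from wheel import *
import sys
def go(t):
    p,d,c=load("scene",t);W=cloud(d,c);g=p.astype(int)
    h=W[(abs(W[...,2]-.096)<.005)&(np.hypot(W[...,0]-.649,W[...,1]-.096)<.04)]
    hc=(h.max(0)+h.min(0))/2;print("head",len(h),h.mean(0),hc,np.ptp(h,axis=0))
    C=np.array([.6488,.0966]);f=np.array([np.cos(-.026),np.sin(-.026)]);n=np.array([-f[1],f[0]])
    m=(W[...,2]>.064)&(W[...,2]<.075)&(g.max(2)<130)
    r=W[m];s=(r[:,:2]-C)@f;y=(r[:,:2]-C)@n;k=(abs(y)<.042)&(s>-.085)&(s<.05);r=r[k];s=s[k];y=y[k]
    print("z",np.median(r[:,2]),len(r))
    for lo in np.arange(-.085,.05,.01):
        w=(s>lo)&(s<lo+.01)
        if w.sum()>4: print(lo.round(3),w.sum(),y[w].min().round(4),y[w].max().round(4),"mid",((y[w].min()+y[w].max())/2).round(4),r[w,2].mean().round(4))
if __name__=="__main__": go(sys.argv[1])
E
python3 clip.py 7
```

```text
head 268 [0.65083875 0.0967943  0.09575743] [0.64967374 0.09673395 0.09558226] [0.04365682 0.0425935  0.00912641]
z 0.07028081321111193 414
-0.085 17 -0.0316 0.0271 mid -0.0022 0.0695
-0.075 61 -0.0291 0.0299 mid 0.0004 0.0703
-0.065 103 -0.0313 0.03 mid -0.0007 0.0701
-0.055 49 -0.0307 0.0301 mid -0.0003 0.0699
-0.045 40 -0.0307 0.0299 mid -0.0004 0.0708
-0.035 51 -0.0303 0.0299 mid -0.0002 0.0703
-0.025 41 -0.0301 0.0321 mid 0.001 0.0704
-0.015 36 -0.0343 0.0348 mid 0.0003 0.0695
0.005 5 -0.0357 0.0326 mid -0.0015 0.0644
0.015 7 -0.0195 0.019 mid -0.0003 0.066
```

```bash
python3 -m creep '[{"grip":2.6,"dp":[0.05,0,0],"rotation":[0,0,0]},{"grip":2.6,"dp":[0.1,0,0],"rotation":[0,0,0]},{"grip":2.6,"dp":[0.15,0,0],"rotation":[0,0,0]},{"grip":2.6,"dp":[0.2,0,0],"rotation":[0,0,0]},{"grip":2.6,"dp":[0.2,0,0],"rotation":[0,0,0]}]'
python3 - <<'E'
from h import *
from workcell import bot
f=np.array([np.cos(-.026),np.sin(-.026)])
t=bot.read_state()['tool_pos'];r=t[:2]-[.6488,.0951];print(r@f,r@[-f[1],f[0]])
goto([*(np.array([.6488,.0951])-.075*f),.0755],down(-.026))
E
```

```text
time: 10.08
tool_pos: [0.5591, 0.0973, 0.0755]
tcp_rot: [0.02, 1.571, -0.02]
wrist_force: [-0.1, -0.2, -0.7]
width: 0.306
-0.08969137484448436 -0.00017999760173878604
dp cm [0.004 0.018 1.469] | 1.47 rot [ 0.0002 -0.0002  0.    ] deg 0.02 rows 0.4
```

```bash
python3 -m creep '[{"grip":2.6,"dp":[0,0,0.3],"rotation":[0,0,0]},{"grip":2.6,"dp":[0,0,0.6],"rotation":[0,0,0]},{"grip":2.6,"dp":[0,0,0.9],"rotation":[0,0,0]},{"grip":2.6,"dp":[0,0,1.2],"rotation":[0,0,0]},{"grip":2.6,"dp":[0,0,1.5],"rotation":[0,0,0]}]'
python3 -m creep '[{"grip":2.6,"dp":[0,0.02,0.2],"rotation":[0,0,0]},{"grip":2.6,"dp":[0,0.02,0.3],"rotation":[0,0,0]},{"grip":2.6,"dp":[0,0.02,0.3],"rotation":[0,0,0]}]'
```

```text
time: 10.5
tool_pos: [0.5746, 0.0968, 0.0757]
tcp_rot: [0.02, 1.571, -0.02]
wrist_force: [-0.5, 1.1, 0.2]
width: 0.305
time: 10.75
tool_pos: [0.5776, 0.097, 0.0757]
tcp_rot: [0.02, 1.57, -0.02]
wrist_force: [0.2, -0.2, 0.0]
width: 0.304
```

```bash
python3 -m creep '[{"grip":2.6,"dp":[0,0,0.1],"rotation":[0,0,0]},{"grip":2.6,"dp":[0,0,0.2],"rotation":[0,0,0]},{"grip":2.6,"dp":[0,0,0.3],"rotation":[0,0,0]},{"grip":2.6,"dp":[0,0,0.4],"rotation":[0,0,0]},{"grip":2.6,"dp":[0,0,0.5],"rotation":[0,0,0]}]'
python3 -m creep '[{"grip":2.6,"dp":[0,0,0],"rotation":[0,0,0]}]'
```

```text
time: 11.17
tool_pos: [0.5817, 0.0968, 0.0756]
tcp_rot: [0.02, 1.572, -0.02]
wrist_force: [-2.9, -0.5, 0.7]
width: 0.304
time: 11.25
tool_pos: [0.5818, 0.0968, 0.0756]
tcp_rot: [0.02, 1.572, -0.02]
wrist_force: [-2.6, -0.5, -0.2]
width: 0.302
```

```bash
python3 - <<'E'
from h import *
p,d,c=snap("scene","8");b=snap("side","8")[0][110:250,260:430]
a=p[200:340,260:430];
cv2.imwrite("pics/m8.png",cv2.resize(np.hstack([a,b])[:,:,::-1],None,fx=2.3,fy=3,interpolation=cv2.INTER_CUBIC))
E
python3 clip.py 8
```

```text
head 264 [0.65156282 0.09661249 0.09582235] [0.65031987 0.09668826 0.09573625] [0.03944384 0.04248349 0.00924452]
z 0.07010191992119945 407
-0.075 7 -0.0384 0.0135 mid -0.0124 0.0676
-0.065 22 -0.0242 0.0251 mid 0.0004 0.0708
-0.055 102 -0.0379 0.03 mid -0.0039 0.0704
-0.045 85 -0.0306 0.0299 mid -0.0004 0.0698
-0.035 48 -0.0303 0.0301 mid -0.0001 0.0699
-0.025 39 -0.0301 0.03 mid -0.0001 0.0705
-0.015 26 -0.0297 0.0298 mid 0.0001 0.0704
-0.005 44 -0.036 0.0322 mid -0.0019 0.0699
0.005 20 -0.0338 0.0345 mid 0.0004 0.0686
0.015 8 -0.0333 0.0235 mid -0.0049 0.0663
0.025 5 -0.0216 0.0056 mid -0.008 0.0647
```

View pics/m8.png

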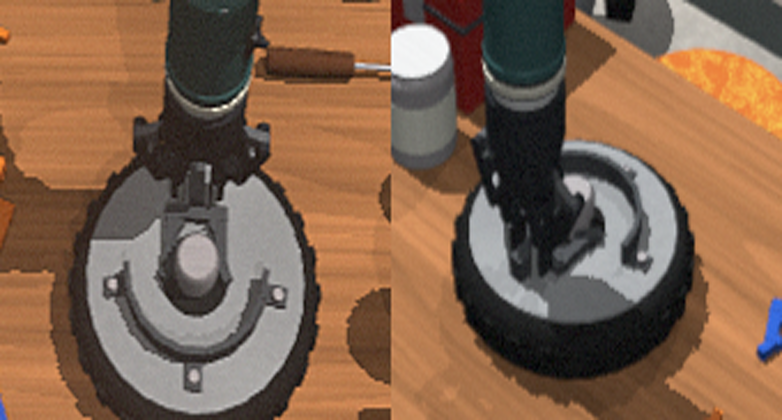

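The clip lies straight and flat at z 0.070, and its bumps have met the groove, with 2.6 N at the wrist. I keep creeping forward.

```bash
python3 -m creep '[{"grip":2.6,"dp":[0,0,0.08],"rotation":[0,0,0]},{"grip":2.6,"dp":[0,0,0.16],"rotation":[0,0,0]},{"grip":2.6,"dp":[0,0,0.24],"rotation":[0,0,0]},{"grip":2.6,"dp":[0,0,0.32],"rotation":[0,0,0]},{"grip":2.6,"dp":[0,0,0.4],"rotation":[0,0,0]}]'
```

```text
time: 11.77
tool_pos: [0.5845, 0.0967, 0.0752]
tcp_rot: [0.02, 1.575, -0.021]
wrist_force: [-7.6, -0.2, 3.1]
width: 0.309
```

```bash
python3 -m creep '[{"grip":2.6,"dp":[0,0,0.08],"rotation":[0,0,0]},{"grip":2.6,"dp":[0,0,0.16],"rotation":[0,0,0]},{"grip":2.6,"dp":[0,0,0.24],"rotation":[0,0,0]},{"grip":2.6,"dp":[0,0,0.32],"rotation":[0,0,0]},{"grip":2.6,"dp":[0,0,0.4],"rotation":[0,0,0]}]'
```

```text
time: 12.18
tool_pos: [0.5869, 0.0966, 0.0748]
tcp_rot: [0.02, 1.578, -0.021]
wrist_force: [-10.6, 1.2, 5.9]
width: 0.308
```

```bash
python3 -m creep '[{"grip":2.6,"dp":[-0.03,0,0.08],"rotation":[0,0,0]},{"grip":2.6,"dp":[-0.06,0,0.16],"rotation":[0,0,0]},{"grip":2.6,"dp":[-0.06,0,0.24],"rotation":[0,0,0]},{"grip":2.6,"dp":[-0.06,0,0.32],"rotation":[0,0,0]}]'
```

```text
time: 12.52
tool_pos: [0.5889, 0.0965, 0.0748]
tcp_rot: [0.02, 1.581, -0.021]
wrist_force: [-11.5, 0.2, 6.0]
width: 0.304
```

```bash
python3 -m creep '[{"grip":2.6,"dp":[-0.02,0,0.08],"rotation":[0,0,0]},{"grip":2.6,"dp":[-0.04,0,0.16],"rotation":[0,0,0]},{"grip":2.6,"dp":[-0.04,0,0.24],"rotation":[0,0,0]},{"grip":2.6,"dp":[-0.04,0,0.32],"rotation":[0,0,0]}]'
```

```text
time: 12.85
tool_pos: [0.5913, 0.0964, 0.0748]
tcp_rot: [0.02, 1.582, -0.021]
wrist_force: [-14.1, 0.2, 5.8]
width: 0.303
```

```bash
python3 -m creep '[{"grip":2.6,"dp":[0,0,0.08],"rotation":[0,0,0]},{"grip":2.6,"dp":[-0.02,0,0.16],"rotation":[0,0,0]},{"grip":2.6,"dp":[-0.02,0,0.24],"rotation":[0,0,0]}]'
```

```text
time: 13.1
tool_pos: [0.5939, 0.0964, 0.0748]
tcp_rot: [0.02, 1.582, -0.021]
wrist_force: [-11.0, 0.0, 2.8]
width: 0.301
```

Past the peak, which was about 14 N; the force is falling, so I continue gently.

```bash
python3 -m creep '[{"grip":2.6,"dp":[0,0,0.1],"rotation":[0,0,0]},{"grip":2.6,"dp":[0,0,0.2],"rotation":[0,0,0]},{"grip":2.6,"dp":[0,0,0.3],"rotation":[0,0,0]}]'
```

```text
time: 13.35
tool_pos: [0.6023, 0.0964, 0.0765]
tcp_rot: [0.02, 1.57, -0.02]
wrist_force: [0.7, 0.3, 0.3]
width: 0.304
```

```bash
python3 -m creep '[{"grip":2.6,"dp":[0,0,0],"rotation":[0,0,0]},{"grip":2.6,"dp":[0,0,0],"rotation":[0,0,0]}]';python3 - <<'E'
from h import *
p,d,c=snap("scene","9");b=snap("side","9")[0][110:250,260:430]
a=p[200:340,260:430];
cv2.imwrite("pics/m9.png",cv2.resize(np.hstack([a,b])[:,:,::-1],None,fx=2.3,fy=3,interpolation=cv2.INTER_CUBIC))
E
python3 clip.py 9
```

```text
time: 13.52
tool_pos: [0.6035, 0.0964, 0.0776]
tcp_rot: [0.02, 1.568, -0.02]
wrist_force: [0.1, 0.0, -0.0]
width: 0.304
head 285 [0.64930858 0.09672986 0.09610942] [0.64150732 0.09677638 0.09587052] [0.05991393 0.0426471  0.0096877 ]
z 0.07015425272196169 322
-0.055 7 -0.0077 0.0137 mid 0.003 0.071
-0.045 8 -0.0351 0.0226 mid -0.0062 0.0715
-0.035 35 -0.0372 0.0298 mid -0.0037 0.0701
-0.025 41 -0.03 0.0301 mid 0.0 0.0705
-0.015 28 -0.0298 0.0298 mid -0.0 0.0708
-0.005 38 -0.0339 0.0299 mid -0.002 0.0702
0.005 45 -0.0292 0.03 mid 0.0004 0.0703
0.015 68 -0.0309 0.0298 mid -0.0005 0.0697
0.025 48 -0.0352 0.0346 mid -0.0003 0.0686
```

View pics/m9.png

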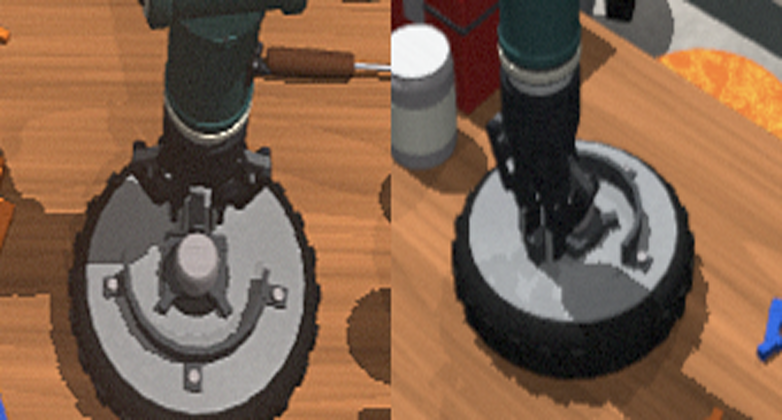

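```bash
python3 -m creep '[{"grip":2.6,"dp":[0,0,-0.3],"rotation":[0,0,0]},{"grip":2.6,"dp":[-1,0,-0.3],"rotation":[0,0,0]},{"grip":2.6,"dp":[-4,0,-0.5],"rotation":[0,0,0]},{"grip":2.6,"dp":[-7.5,0,-1],"rotation":[0,0,0]},{"grip":2.6,"dp":[-11,0,-2],"rotation":[0,0,0]}]';python3 -m creep '[{"grip":2.6,"dp":[0,0,0],"rotation":[0,0,0]},{"grip":2.6,"dp":[0,0,0],"rotation":[0,0,0]},{"grip":2.6,"dp":[0,0,0],"rotation":[0,0,0]},{"grip":2.6,"dp":[0,0,0],"rotation":[0,0,0]}]';python3 - <<'E'
from h import *
snap("wrist","10")
p,d,c=snap("scene","10");b=snap("side","10")[0][110:250,260:430]
a=p[200:340,260:430];
cv2.imwrite("pics/m10.png",cv2.resize(np.hstack([a,b])[:,:,::-1],None,fx=2.3,fy=3,interpolation=cv2.INTER_CUBIC))
E
python3 clip.py 10
```

```text
time: 14.03
tool_pos: [0.5819, 0.0967, 0.1881]
tcp_rot: [0.02, 1.571, -0.021]
wrist_force: [0.7, -0.2, 0.8]
width: 0.305
time: 14.37
tool_pos: [0.5811, 0.0967, 0.1857]
tcp_rot: [0.02, 1.573, -0.021]
wrist_force: [0.3, -0.2, -0.7]
width: 0.308
head 266 [0.65077819 0.09690238 0.09570181] [0.64872331 0.09683321 0.09580055] [0.04181363 0.04254233 0.00929406]
z 0.07028044514104764 296
-0.035 30 -0.0302 0.0296 mid -0.0003 0.0704
-0.025 41 -0.0301 0.03 mid -0.0001 0.0703
-0.015 30 -0.0297 0.0298 mid 0.0 0.0707
-0.005 30 -0.0317 0.0297 mid -0.001 0.0704
0.005 50 -0.0292 0.0301 mid 0.0004 0.0702
0.015 67 -0.0309 0.03 mid -0.0004 0.0698
0.025 42 -0.0352 0.0347 mid -0.0003 0.0691
```

View pics/wrist10.png

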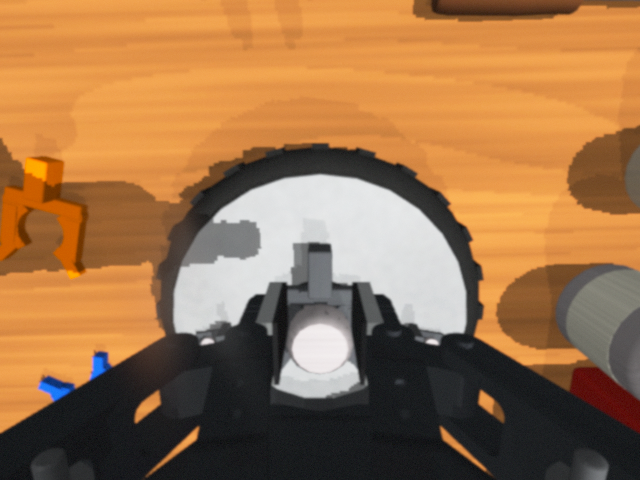

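View pics/m10.png

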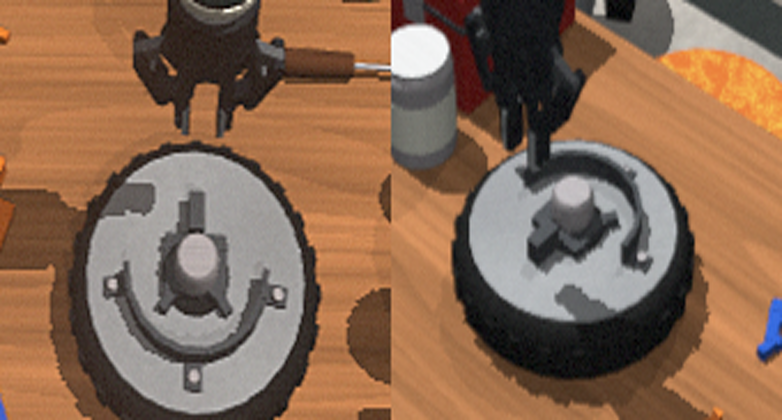

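```bash
python3 -m creep '[{"grip":2.6,"dp":[-3,0,0],"rotation":[0,0,0]},{"grip":2.6,"dp":[-6,0,0],"rotation":[0,0,0]},{"grip":2.6,"dp":[-9,0,2],"rotation":[0,0,0]},{"grip":2.6,"dp":[-10,0,4],"rotation":[0,0,0]},{"grip":2.6,"dp":[-10,0,4],"rotation":[0,0,0]}]';python3 -m creep '[{"grip":2.6,"dp":[0,0,0],"rotation":[0,0,0]},{"grip":2.6,"dp":[0,0,0],"rotation":[0,0,0]},{"grip":2.6,"dp":[0,0,0],"rotation":[0,0,0]},{"grip":2.6,"dp":[0,0,0],"rotation":[0,0,0]}]';python3 - <<'E'
from wheel import *
p,d,c=snap("wrist","11")
cs=load("scene","10")
for nm,(p,d,c),C in(("wrist",(p,d,c),[.6488,.0951]),("scene",cs,[.6488,.0966])):
    W=cloud(d,c);g=p.astype(int);f=np.array([np.cos(-.026),np.sin(-.026)]);n=np.array([-f[1],f[0]])
    s=(W[...,:2]-C)@f;y=(W[...,:2]-C)@n;z=W[...,2]
    b=(g.max(2)<130)&(z>.065)&(z<.075)&(abs(y)<.04)&(abs(s)<.05)&(d>0)
    t=(z>.078)&(z<.087)&(abs(y)<.013)&(s<-.024)&(s>-.09)
    h=(abs(z-.096)<.004)&(np.hypot(s,y)<.035)
    print(nm,"body s",np.percentile(s[b],[0,1,99,100]),"tang s",np.percentile(s[t],[0,2,98,100]),"y",np.percentile(y[t],[2,98]),"tang z",np.median(z[t]),"head",(s[h].min()+s[h].max())/2,(y[h].min()+y[h].max())/2,np.ptp(s[h]),"z body",np.percentile(z[b],[10,50,90]))
E
```

```text
time: 14.93
tool_pos: [0.6266, 0.0958, 0.2905]
tcp_rot: [0.021, 1.563, -0.02]
wrist_force: [-0.4, 0.6, -0.4]
width: 0.305
time: 15.27
tool_pos: [0.6206, 0.0958, 0.285]
tcp_rot: [0.02, 1.574, -0.02]
wrist_force: [-0.6, 0.0, 0.8]
width: 0.305
wrist body s [-0.03010507 -0.02985946  0.03008054  0.03263243] tang s [-0.06109337 -0.06043765 -0.02883039 -0.0283614 ] y [-0.00747976  0.00752117] tang z 0.08101999386501703 head 0.0002822028933814197 0.0009323533991264128 0.04152907649525609 z body [0.06788289 0.06894053 0.069961  ]
scene body s [-0.04541206 -0.03077945  0.03379599  0.03504124] tang s [-0.05984771 -0.05914877 -0.02821145 -0.02658492] y [-0.00620253  0.00832783] tang z 0.08246473074665428 head -0.00014681970477417594 0.00010799131848946916 0.041857647363214144 z body [0.06764627 0.07030508 0.07272602]
```

View pics/wrist11.png

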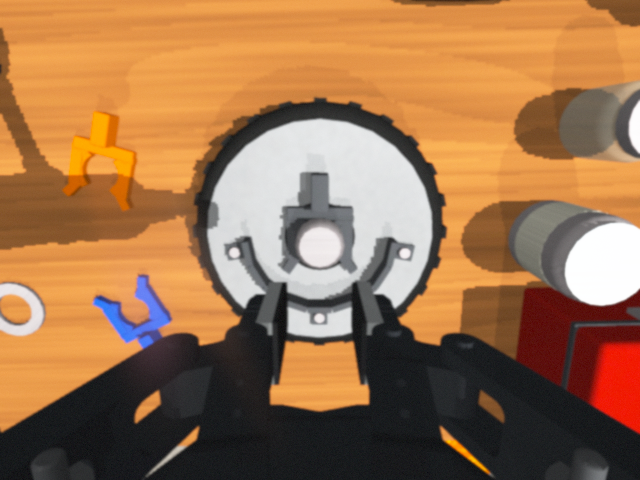

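```bash
python3 - <<'E'
from h import *
a=load("scene","0")[0].astype(int);b=load("scene","10")[0].astype(int)
for n,(x0,y0,x1,y1) in dict(small=(194,220,230,256),washer=(168,318,205,355),wrench=(118,215,148,290),driver=(370,210,450,232),bottle=(470,180,515,238),jar=(440,235,485,280),tin=(430,278,482,330),carton=(405,145,462,200)).items():
    print(n,np.abs(a-b)[y0:y1,x0:x1].mean().round(1))
from workcell import bot
s=bot.read_state();print(s['time'],s['wrist_force'],np.abs(s['joint_vel']).max())
bot.finish_job()
E
```

```text
small 23.1
washer 8.7
wrench 8.4
driver 12.6
bottle 6.6
jar 7.9
tin 7.4
carton 25.7
15.3167 [-0.44089616  0.60664201 -0.62730219] 0.011361406886849093
the job is handed in; nothing more can be done
```

```bash
python3 - <<'E'
from h import *
for n,(x0,y0,x1,y1),lo,hi in(("small",(194,220,230,256),.004,.02),("carton",(405,145,462,200),.05,.07)):
    for t in("0","10"):
        p,d,c=load("scene",t);W=cloud(d,c)[y0:y1,x0:x1];m=(W[...,2]>lo)&(W[...,2]<hi)
        print(n,t,m.sum(),np.median(W[m],0).round(4))
E
```

```text
small 0 227 [ 0.4787 -0.2369  0.0074]
small 10 230 [ 0.4778 -0.2356  0.0074]
carton 0 1479 [0.2799 0.3429 0.0603]
carton 10 1475 [0.2799 0.3427 0.0603]
```

The larger clip is snapped home in the groove under the axle's head, and I handed the job in at 15.3 s.

I gripped the clip by its tang and laid it flat on the open side of the wheel's face, about 42 mm short of the axle, then let go. I then pushed both back-bar shoulders with the fingers either side of the tang until the clip snapped in. The highest push I read was about 14 N, which should have moved the axle about 6 mm in its bush. I worked that out from the force and did not measure the movement directly.

**Last checks:**
- **Clip position:** its body runs from -30 or -31 mm to +33 or +35 mm about the axle, so the seat is within about 1–2 mm of centre. The two camera views differ by 1–2 mm.
- **Flatness:** the clip's top is 69–70 mm above the bench and the tang's top is at 81–82 mm, as expected for a clip lying flat.
- **Axle:** the head is back within 1 mm of centre.
- **Robot:** clear of everything, with no force on the wrist beyond noise.
- **Bystanders:** comparing pictures from before and after, the small clip and the carton differed more than the rest. A depth check, run after I handed in, put the small clip within about 1.5 mm and the carton within 0.2 mm of where they started. That is within measurement noise, so I put the difference down to the arm's shadow. The other bystanders showed only small picture differences.

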